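# Fetch the hold-down weight out of the T-handle tool box

## Robot

A 7-joint arm with a two-finger parallel gripper is mounted at the origin on a cart in front of the work surface, level with it; the furniture and walls round the work are solid. World frame = base frame: x ahead of the robot, y to its left, z up, the work surface at z = 0. Lengths are in m, angles in rad, forces in N, time in s.
With the tool pointing down it reaches from about 0.425 to 1.025 m from the base axis. Payload 3.6 kg.
Tool frame: the origin (TCP) lies on the centre line of the jaws, within the pads' length; the fingertips stand 22 mm ahead of it and the grasp point (between the pads) lies 3 mm ahead of it (tips_ahead is the z of the fingertips in the tool frame, in m); z points along the fingers, y is the line along which they close (so a half turn about z gives the same grasp; the last joint's range is limited). The gripper opens to 85 mm and grips with 20 to 120 N. Pads are 22 mm wide; open, the fingers measure 114 mm over their backs; the gripper's body (76 mm by 85 mm) begins 54 mm behind the grasp point. The pads swing forward as they close: fully open they stand 13 mm farther back than shut.
Start: joints at [1.016, 0.591, 0.048, 1.609, -0.033, 0.943, -0.034], TCP at [0.322, -0.649, 0.253] pointing down, gripper open.
Joint ranges: [-2.69, 2.69], [-0.47, 2.24], [-1.27, 1.36], [0.19, 2.51], [-1.53, 4.68], [0.08, 2.07], [-3.09, 3.09]. Speed limits (rad/s): [2.57, 2.57, 3.14, 3.14, 3.14, 3.14, 3.14].

## Interface

Orientations are given as a unit quaternion [w, x, y, z].
In Python, from cell import * gives the robot as it stands.
- The arm moves only by the shell command python3 -m inch 'ROWS' [OPENING]. ROWS is text: rows parted by semicolons, each of 6 numbers parted by spaces: the shift along the tool's x, y, z in m, then the turn, a rotation vector about the tool's x, y, z in degrees. In form: dx dy dz rx ry rz; .... A call has exactly 5 rows; each row shifts and turns the commanded pose from where the row before left it, along the tool's axes as they then stand; what a row does not reach is not made up. A row lasts 1/10 s, in which the tool goes at most 50 mm and 8.59 degrees, less where a joint would pass 70% of its speed; a pose out of reach is approached as far as the arm can. A call is refused whole if a number of a shift passes 0.05 or a number of a turn 8.59, either way. A call with a gripper value outside its range is refused whole. OPENING is the closure, from 0 (fully open) to 1 (shut), set as the call begins (- or left out, the last holds). The fingers move at their own pace and stop on an object; the grip force is fixed at half the most. Time passes only in rows, so rows that do not move let the fingers close, or fill a call up. It gives the time, the measured TCP pose, the force, the opening and the grip force at its end, in the units of the state.
- get_state(): the state, without advancing time (a new reading comes with each control period).
- camera(name): name is "scene" or "top" or "wrist"; returns the picture (420x560x3 uint8, red, green, blue); there is no depth.
- camera_model(name): a dict with "fov_y" (degrees; the focal length in pixels is half the picture's height over the tangent of half this angle, whatever the lens; pixels are square), "cx", "cy" (the principal point, pixels), "distortion" ([k1, k2, p1, p2, k3] as OpenCV has them; the pictures are not rectified), "world_to_cam" (4x4, takes a point from world to camera coordinates). Camera axes: x right, y up, looking along -z (the intrinsics and any distortion apply to the point x, -y, -z); pixel columns grow to the right and rows downward; lengths in m; the calibration is good to about 2 mm. A picture is of the moment at which its call begins: read the wrist's pose just before it. camera_model takes no time and is no camera call; for the wrist camera it gives the pose at the moment of the call.
- finish_job(): hands the job in; it is judged then, once.
The state is a dict: "t": time; "joint_positions": joint angles; "qvel": joint speeds; "effort": joint torques, N m; "tool_pos": TCP position; "ee_rot": TCP orientation; "contact_force": force on the tool from outside, world axes, zero at the start; "moment": the same for the moment, N m; "width": finger opening in m; "grip_force": force on a finger pad.
Only numpy, scipy, OpenCV 4.12 (cv2) and the standard library are available. Lean on these libraries where they do the work, as an engineer would, in place of code of your own. Each camera call takes 0.05 s, during which the arm holds its last target. There are 200 camera calls.

## Task

The cell stack in the cardboard tray needs its brass hold-down weight, which is shut away in the grey tool box with the sloping lid. Swing the lamp arm aside until its head is well clear of the box, push the release button so that the T-handle pops out, turn the handle a quarter turn clockwise to its stop and raise the lid all the way back. Then lift out the larger of the two weights and set it gently, upright, in the middle of the cell stack; leave the smaller weight in the box, the lid up, the lamp aside and everything else on the bench as it stands.

Things in the scene. Friction and masses are not known exactly. Their poses are not given: they have to be found in the camera images.
- tool_box: grey sheet-steel box fixed to the bench, 180 deep (x) x 250 wide (y), walls 3 thick, 75 tall at the front (-x, toward the robot), 179 at the back: the lid slopes 30 degrees down to the front. Origin at the centre of its underside, z up. A rubber liner inside, top at z = 16, carries the weights; a steel strike, 50 wide, reaches 28 inward from the middle of the front wall at z = 52 to 67.
- lid (a joint): lid hinge, rad: 0 shut, grows as the lid is raised, stop at 1.92 (the lid then stands up, 10 degrees short of upright, its outer face to the back). Stiff hinge (0.8 N m of friction; the lid weighs 0.55 kg with its handle): it stays where it is left. Held shut until the T-handle has been turned; then 11 N at the handle raise it, or 8 N at the front edge.
- lid_hinge (a point): middle of the lid's hinge line, on top of the back wall. Frame turns with the lid: y along the hinge, -x down the lid to its front edge (211 away), z out of its outer face (3 above the point). A folded lip, 2 thick, runs round front and sides, its rim 11 below the point's plane. Under the lid's middle the latch and its cam stand up to 40 below that plane: in front of an open lid.
- release_top (a point): centre of the top of the black round release button on the lid, 19 dia, standing 6 proud of its collar, on the lid's centre line 65 from the hinge line, up the slope from the T-handle. z out of the lid. Push it along -z: travel 5, 2 N at first and 6 N fully down; it springs back.
- release (a joint): travel of the release button, m: 0 out, 0.005 fully down (the handle is let go from about 0.003).
- t_grip (a point): centre of the T-handle's bar, a round steel bar 89 long x 15 dia, 135 down the lid from the hinge line. z out of the lid (the stem's axis), x along the bar. Home, the bar lies along the slope in a dish 34 wide, 104 long, its top level with the lid's face; popped out, its axis stands 22.5 above the face on a 13 dia stem.
- t_pop (a joint): how far the T-handle has sprung out, m: 0 home, 0.030 fully out. A spring (9 N falling to 4 N) pushes it out once the button is pushed.
- t_turn (a joint): turn of the T-handle, rad: 0 latched, grows clockwise as seen from outside the lid, stop at 1.45. Blocked while the handle is in its dish. The lid is free from about 0.5. Friction 0.1 N m; it stays where it is left.
- lamp_arm (a joint): swing of the lamp arm about its upright post, rad: 0 points to the post's own -y side (toward the box), grows clockwise as seen from above (toward the front of the box, then away from it); stops at -0.1 and 2.3. Friction 0.22 N m; it stays where it is left.
- lamp_pivot (a point): point on the axis of the lamp's post, at the height of the arm, 262 above the bench. The post, 20 dia and 314 tall on a round foot 104 dia, stands fixed behind and to the left of the box.
- lamp_head (a point): centre of the lamp's flat head, 62 wide x 100 long x 20 thick (250 above the bench), 200 from the post's axis. The arm is a 15 dia tube at 262. The head is clear of the box when its centre is more than 165 to the left of the box's centre (along the box's y) or as far in front of it (along -x).
- lamp_grip (a point): middle of the upper part of the black upright grip on the lamp head, a rod 15 dia, its top 306 and this point 290 above the bench; 188 from the post's axis. It can be held from above.
- weight_1: the larger brass hold-down weight, a round shouldered weight with a knob, 30 dia x 26 tall, 0.12 kg. Origin at the centre of its underside, z up. Stands in the front half of the box, left or right.
- weight_2: the smaller brass weight, same shape, 22 dia x 20 tall. Origin likewise. Stands in the front half of the box on the other side; stays in the box.
- tip_tin: small round tin, 33 dia x 16 tall, in the back half of the box; stays there. Origin at the centre of the underside.
- card_tray: open cardboard tray on the bench, loose, 201 (x) x 185 (y), walls 5 thick and 34 tall, floor 3 thick. Origin at the centre of the underside, z up. Behind it on the bench stand a hot plate 120 tall and a slim column 325 tall: cross there at 0.45 m.
- cell_pack: stack of thin solar cells with interleaves lying in the tray, 171 (x) x 152 (y) x 15 thick, top 18 above the bench. Origin at the centre of its underside, z up; its middle is over the origin.
- flux_bottle: small plastic bottle of flux with a needle, 35 dia x 100 tall; stands between box and tray. Origin at the centre of the underside, z up. Bystander: leave it where it is.
- solvent_pump: white push-top solvent bottle, 66 dia x 120 tall; stands on the box's lamp side. Origin at the centre of the underside, z up. Bystander: leave it where it is.
- film_tape: roll of tape lying flat, 72 dia x 20 tall. Origin at the centre of the underside, z up. Bystander: leave it where it is.
- loupe: black stand loupe, 37 dia x 30 tall. Origin at the centre of the underside, z up. Bystander: leave it where it is.
- clip_box: flat closed component box with a lid, 150 x 90 x 25 tall. Origin at the centre of the underside, z up. Bystander: leave it where it is.

How it is judged:
On the way, in this order (a step that is already met when the one before it is completed fails the run):
1. the lamp's head is clear of the box ((y of lamp_head in the frame of tool_box above 0.165 m or x of lamp_head in the frame of tool_box below -0.165 m)), for 0.2 s.
2. the T-handle has popped out (value of joint t_pop above 0.025 m), for 0.2 s.
3. the T-handle is turned to its stop (within 0.25 rad) (value of joint t_turn above 1.2 rad), for 0.2 s.
4. the lid is raised fully (within 0.12 rad of its stop) (value of joint lid above 1.8 rad), for 0.2 s.
At the end, for the whole second after the job is handed in: larger weight upright, at rest, released on the cells, centres within 35 mm; lid within 0.12 rad of its stop; lamp head centre over 165 mm left of or in front of the box centre; small weight and tin within 30 mm of where they stood in the box (horizontal distance between weight_1 and cell_pack below 0.035 m and z of weight_1 in the frame of cell_pack between 0.011 and 0.019 m and angle between weight_1's own z axis and vertical below 0.1 rad and linear speed of weight_1 below 0.01 m/s and value of joint lid above 1.8 rad and velocity of joint lid below 0.01 rad/s and (y of lamp_head in the frame of tool_box above 0.165 m or x of lamp_head in the frame of tool_box below -0.165 m) and distance of each of weight_2, tip_tin from where it was at the start of the episode below 0.03 m); the robot touches nothing.
It fails at once if the weight is set on the cells with more than 20 N (contact force between weight_1 and cell_pack above 20 N).
It fails at once if the fingers press on the cells with more than 5 N (contact force between the fingers and cell_pack above 5 N).
It fails at once if the tray or the cells are pushed more than 20 mm (distance of any of card_tray, cell_pack from where it was at the start of the episode above 0.02 m).
It fails at once if a bystander is pushed more than 20 mm (distance of any of flux_bottle, solvent_pump, film_tape, loupe, clip_box from where it was at the start of the episode above 0.02 m).
It also fails if it takes over 72 s, if anything falls off the work surface, if the arm or the gripper's body presses on something with over 40 N, if the wrist force passes 120 N, or if a joint passes its speed limit or range.

## Working session

There is one attempt and no reset: what is moved stays moved. The work goes in short steps, Python scripts to look and compute and a shell command to move; the robot and the scene stay as the last step left them, time stands still between calls to the robot, and variables do not carry over. Pictures are saved under pics/ and viewed, at most 10 in all, crops included, and the job is handed in when it is done.

```bash
ls; mkdir -p pics
python3 - <<'E'
from cell import *
import cv2,numpy as np
for n in("scene","top"):
    im=camera(n); cv2.imwrite(f"pics/{n}0.png",cv2.cvtColor(im,cv2.COLOR_RGB2BGR))
    m=camera_model(n); print(n,m["fov_y"],m["cx"],m["cy"],m["distortion"]); print(np.round(m["world_to_cam"],3).tolist())
s=get_state(); print(s)
E
```

```text
pics
scene 44.843780153594274 281.57727791265575 209.52786307653287 [-0.03025194  0.          0.          0.          0.        ]
[[0.522, -0.853, 0.005, -0.257], [0.387, 0.242, 0.89, -0.383], [-0.76, -0.462, 0.457, -1.066], [0.0, 0.0, 0.0, 1.0]]
top 50.65143006638942 284.5013541072214 210.16606109577378 [-0.06526939  0.          0.          0.          0.        ]
[[-0.007, -1.0, 0.009, 0.05], [0.987, -0.006, 0.163, -0.599], [-0.163, 0.01, 0.987, -1.49], [0.0, 0.0, 0.0, 1.0]]
{'t': 0.1, 'joint_positions': array([ 1.01648381,  0.59202407,  0.04827536,  1.60972432, -0.03330093,
        0.94270928, -0.03370632]), 'qvel': array([ 0.00079575, -0.00033147,  0.00047385, -0.00157935, -0.00081304,
        0.00075782,  0.00056417]), 'effort': array([ 4.35565424e-03, -5.49999869e+01,  1.55333865e+00, -1.98826575e+01,
        9.74137365e-03,  3.86808068e-03, -1.25751305e-05]), 'tool_pos': array([ 0.32209609, -0.64871793,  0.25224549]), 'ee_rot': array([-9.90823173e-04,  9.73562143e-01,  2.28419991e-01, -2.83036381e-04]), 'contact_force': array([0.03662752, 0.10613738, 0.11707304]), 'moment': array([-0.03353747,  0.03293326, -0.03299285]), 'grip_force': 0.0, 'width': 0.08526746719814896}
```

View pics/scene0.png

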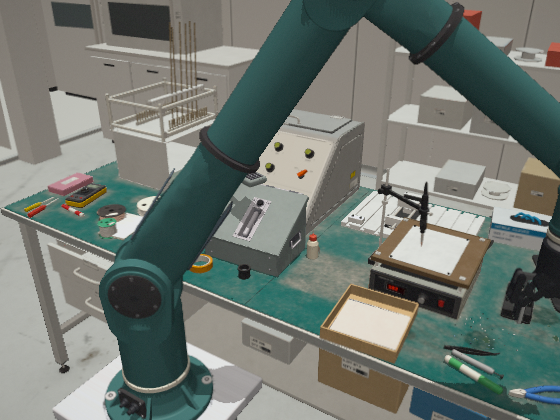

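View pics/top0.png

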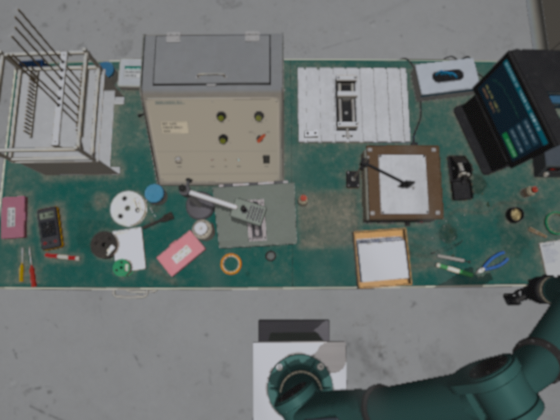

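The top view shows the box around (258,215), the lamp post near (187,186) with its head at (250,210), the tray at (383,258), the flux bottle at (303,199) and the pump at (202,229). I'll enlarge the box area.

```bash
cat > h.py <<'E'
from cell import *
import cv2,numpy as np
from scipy.spatial.transform import Rotation as R
def K(m,h=420):
    f=h/2/np.tan(np.radians(m["fov_y"])/2); return np.array([[f,0,m["cx"]],[0,f,m["cy"]],[0,0,1.]])
def ray(m,uv):
    p=cv2.undistortPoints(np.array([[uv]],float),K(m),np.array(m["distortion"]))[0,0]
    W=np.array(m["world_to_cam"]); Rm=W[:3,:3]; return -Rm.T@W[:3,3], Rm.T@np.array([p[0],-p[1],-1])
def atz(m,uv,z):
    o,d=ray(m,uv); return o+d*(z-o[2])/d[2]
def proj(m,P):
    W=np.array(m["world_to_cam"]); c=(W[:3,:3]@np.atleast_2d(P).T).T+W[:3,3]; c=c*[1,-1,-1]
    return cv2.projectPoints(c,np.zeros(3),np.zeros(3),K(m),np.array(m["distortion"]))[0][:,0]
def crop(im,x0,y0,x1,y1,s,name):
    cv2.imwrite(f"pics/{name}.png",cv2.cvtColor(cv2.resize(im[y0:y1,x0:x1],None,fx=s,fy=s,interpolation=cv2.INTER_CUBIC),cv2.COLOR_RGB2BGR))
def tool():
    s=get_state(); q=s["ee_rot"]; return s["tool_pos"],R.from_quat([q[1],q[2],q[3],q[0]]),s
E
python3 - <<'E'
import cv2,numpy as np
a=cv2.imread("pics/top0.png")[160:290,170:420]; b=cv2.imread("pics/scene0.png")[165:285,190:440]
a=cv2.resize(a,None,fx=3,fy=3,interpolation=2); b=cv2.resize(b,None,fx=3,fy=3,interpolation=2)
cv2.imwrite("pics/a.png",a);cv2.imwrite("pics/b.png",b)
E
```

```text
(no output)
```

View pics/a.png

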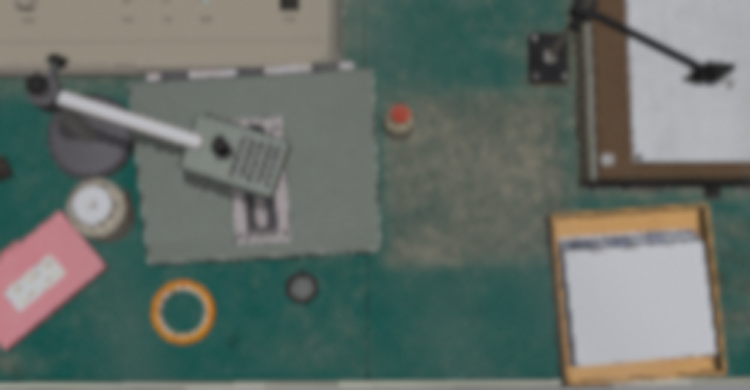

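The crop shows the post top at about (42,85) and the grip top at (220,147). The box front corners are at (148,263) and (380,248), the back corners at (130,85) and (375,68). Next, world positions.

Run:
```python
from h import *
m=camera_model("top")
f=lambda x,y,z:atz(m,(170+x/3,160+y/3),z).round(3)[:2]
for n,p in dict(post=(42,85,.314),grip=(220,147,.306),h1=(198,115,.26),h2=(290,155,.26),h3=(270,195,.26),h4=(183,160,.26),bl=(130,85,.179),br=(375,68,.179),fl=(148,263,.075),fr=(380,248,.075),flux=(400,115,.1),loupe=(302,287,.03),tape=(184,312,.02),pump=(95,208,.12),t1=(552,213,.034),t2=(710,205,.034),t3=(722,375,.034),t4=(567,385,.034),c1=(567,243,.018),c2=(703,235,.018),c3=(710,358,.018),c4=(575,367,.018),foot=(90,140,0.01)).items(): print(n,f(*p))
```

```text
post [0.621 0.339]
grip [0.561 0.167]
h1 [0.601 0.193]
h2 [0.56  0.102]
h3 [0.52  0.121]
h4 [0.556 0.208]
bl [0.65  0.275]
br [0.667 0.013]
fl [0.468 0.267]
fr [0.483 0.006]
flux [ 0.631 -0.017]
loupe [0.443 0.095]
tape [0.416 0.232]
pump [0.525 0.319]
t1 [ 0.526 -0.196]
t2 [ 0.535 -0.382]
t3 [ 0.338 -0.386]
t4 [ 0.329 -0.207]
c1 [ 0.493 -0.215]
c2 [ 0.501 -0.376]
c3 [ 0.358 -0.378]
c4 [ 0.349 -0.22 ]
foot [0.62  0.347]
```

```bash
Z=0; python3 -m inch '0 0 -0.04 0 0 -8.59;0 0 -0.04 0 0 -8.59;0 0 -0.04 0 0 -8.59;0 0 -0.04 0 0 -8.59;0 0 -0.04 0 0 -8.59' 0
python3 -m inch '0.0424 -0.0032 0 0 0 0;0.0424 -0.0032 0 0 0 0;0.0424 -0.0032 0 0 0 0;0.0424 -0.0032 0 0 0 0;0.0424 -0.0032 0 0 0 0'
python3 -m inch '0.0424 -0.0032 0 0 0 0;0.0424 -0.0032 0 0 0 0;0.0424 -0.0032 0 0 0 0;0.0424 -0.0032 0 0 0 0;0.0424 -0.0032 0 0 0 0'
python3 -m inch '0.0424 -0.0032 0 0 0 0;0.0424 -0.0032 0 0 0 0;0.0424 -0.0032 0 0 0 0;0.0424 -0.0032 0 0 0 0;0.0424 -0.0032 0 0 0 0'
cat >> h.py <<'E'
def go(target,ang=None,zdir=None,n=5):
    "print tool-frame shift to target"
    p,r,s=tool(); print("tcp",p.round(4),"J",s["joint_positions"].round(2)); 
    d=r.inv().apply(np.array(target)-p); print("shift",d.round(4), "axes",r.as_matrix().round(3).tolist())
    return d
E
python3 - <<'E'
from h import *
im=camera("wrist"); m=camera_model("wrist"); crop(im,0,0,560,420,1,"w1"); 
go((.561,.167,.29)); print(m["fov_y"],m["cx"],m["cy"],m["distortion"],np.round(m["world_to_cam"],3).tolist())
E
```

```text
t: 0.6
tool_pos: [0.322, -0.649, 0.4543]
ee_rot: [-0.001, 0.821, 0.571, 0.0]
contact_force: [0.6, -0.2, -0.9]
width: 0.0854
grip_force: 0.0
t: 1.1
tool_pos: [0.3821, -0.4434, 0.4528]
ee_rot: [-0.0, 0.822, 0.569, -0.0]
contact_force: [0.2, 0.4, 0.5]
width: 0.085
grip_force: 0.0
t: 1.6
tool_pos: [0.4418, -0.2395, 0.453]
ee_rot: [-0.0, 0.822, 0.569, -0.0]
contact_force: [0.5, 0.2, 0.7]
width: 0.0854
grip_force: 0.0
t: 2.1
tool_pos: [0.5015, -0.0357, 0.453]
ee_rot: [-0.0, 0.822, 0.569, -0.0]
contact_force: [0.7, -0.7, -0.1]
width: 0.0852
grip_force: 0.0
tcp [ 0.5031 -0.0265  0.4535] J [ 0.42  0.14 -0.51  1.82  0.07  1.19 -0.46]
shift [ 0.2005 -0.0118  0.1648] axes [[0.342, 0.94, 0.002], [0.94, -0.342, 0.006], [0.007, -0.0, -1.0]]
64.8737980955716 278.94488337016867 214.37286427507078 [-0.05270102  0.          0.          0.          0.        ] [[0.939, -0.343, 0.0, -0.482], [0.329, 0.902, -0.28, -0.05], [0.096, 0.263, 0.96, -0.613], [0.0, 0.0, 0.0, 1.0]]
```

View pics/w1.png

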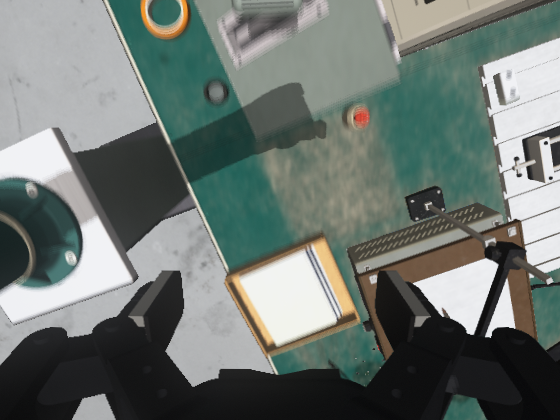

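The wrist view shows the tray with corners near (225,280), (325,235), (357,322) and (272,355), the flux cap at (360,117) and the loupe at (217,91). On to the lamp grip.

```bash
python3 -m inch '0.04 -0.0024 0 0 0 0;0.04 -0.0024 0 0 0 0;0.04 -0.0024 0 0 0 0;0.04 -0.0024 0 0 0 0;0.04 -0.0024 0 0 0 0' 0
python3 -m inch '0 0 0.03 0 0 0;0 0 0.03 0 0 0;0 0 0.03 0 0 0;0 0 0.01 0 0 0;0 0 0 0 0 0'
python3 - <<'E'
from h import *
im=camera("wrist"); m=camera_model("wrist"); crop(im,0,0,560,420,1,"w2"); 
go((.561,.167,.298)); print(proj(m,[[.561,.167,.306]]))
E
```

```text
t: 2.65
tool_pos: [0.5611, 0.155, 0.4528]
ee_rot: [0.0, 0.823, 0.569, -0.0]
contact_force: [0.7, -0.4, -0.1]
width: 0.0854
grip_force: 0.0
t: 3.15
tool_pos: [0.5601, 0.1532, 0.3516]
ee_rot: [-0.001, 0.822, 0.569, -0.002]
contact_force: [1.0, 0.5, -0.1]
width: 0.0852
grip_force: 0.0
tcp [0.5611 0.1538 0.3533] J [ 0.1   0.35 -0.58  1.81  0.22  1.04 -0.93]
shift [ 0.0123 -0.0047  0.0553] axes [[0.353, 0.936, -0.001], [0.936, -0.353, -0.0], [-0.0, -0.001, -1.0]]
[[268.99027802 232.26705327]]
```

View pics/w2.png

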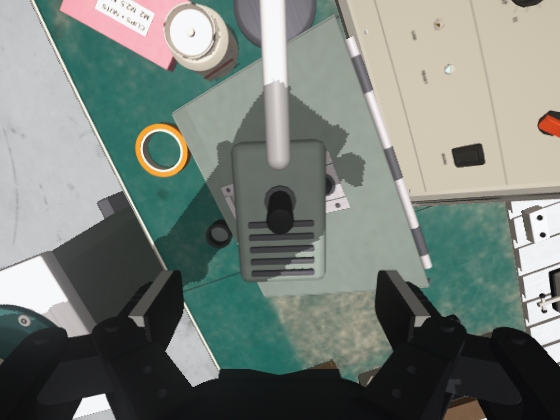

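Lamp grip top is at (281,219). The box lid's corners are near (173,110), (338,18), (428,285) and (265,293), the pump centre at (195,37) and the loupe at (219,233).

Run:
```python
from h import *
m=camera_model("wrist")
for n,p in dict(grip=(281,219,.306),FL=(173,110,.075),BL=(338,18,.182),BR=(428,287,.182),FR=(265,293,.075),tubepost=(271,0,.27),tube=(280,165,.268),post=(275,-10,.262),pump=(195,37,.12)).items(): print(n,atz(m,p[:2],p[2]).round(3)[:2])
g=atz(m,(281,219),.306); go((g[0],g[1],.298))
```

```text
grip [0.57  0.172]
FL [0.475 0.272]
BL [0.658 0.276]
BR [0.669 0.016]
FR [0.488 0.012]
tubepost [0.605 0.281]
tube [0.578 0.194]
post [0.61  0.288]
pump [0.537 0.321]
tcp [0.5611 0.1538 0.3533] J [ 0.1   0.35 -0.58  1.81  0.22  1.04 -0.93]
shift [0.0198 0.0017 0.0553] axes [[0.353, 0.936, -0.001], [0.936, -0.353, -0.0], [-0.0, -0.001, -1.0]]
```

```bash
python3 -m inch '0.01 0.001 0.01 0 0 0;0.01 0.001 0.015 0 0 0;0 0 0.015 0 0 0;0 0 0.015 0 0 0;0 0 0 0 0 0' 0
python3 -m inch '0 0 0 0 0 0;0 0 0 0 0 0;0 0 0 0 0 0;0 0 0 0 0 0;0 0 0 0 0 0' 1
python3 -m inch '0 0 0 0 0 0;0 -0.0262 0 0 0 5.5;0.0011 -0.0262 0 0 0 5.5;0.0023 -0.0261 0 0 0 5.5;0.0034 -0.026 0 0 0 5.5'
```

```text
t: 3.7
tool_pos: [0.5682, 0.171, 0.2951]
ee_rot: [-0.001, 0.822, 0.569, -0.003]
contact_force: [0.0, -0.2, -0.4]
width: 0.0856
grip_force: 0.0
t: 4.2
tool_pos: [0.5699, 0.1722, 0.2989]
ee_rot: [0.0, 0.822, 0.569, 0.0]
contact_force: [-2.2, -0.9, 6.4]
width: 0.0138
grip_force: 59.5
t: 4.7
tool_pos: [0.4849, 0.227, 0.2989]
ee_rot: [0.001, 0.918, 0.398, 0.003]
contact_force: [2.3, -5.3, 1.0]
width: 0.0131
grip_force: 58.9
```

Gripped (width 14 mm) and swinging with low force. I'll continue the arc and then release.

```bash
python3 -m inch '0.0045 -0.0258 0 0 0 5.5;0.0057 -0.0256 0 0 0 5.5;0.0068 -0.0253 0 0 0 5.5;0.0079 -0.025 0 0 0 5.5;0 0 0 0 0 0'
python3 -m inch '0.009 -0.0246 0 0 0 5.5;0.01 -0.0242 0 0 0 5.5;0.0111 -0.0237 0 0 0 5.5;0 0 0 0 0 0;0 0 0 0 0 0'
python3 -m inch '0 0 0 0 0 0;0 0 0 0 0 0;0 0 0 0 0 0;0 0 -0.02 0 0 0;0 0 -0.04 0 0 0' 0
python3 -m inch '0 0 -0.04 0 0 0;0 0 -0.02 0 0 0;0 0 0 0 0 0;0 0 0 0 0 0;0 0 0 0 0 0' 0
python3 - <<'E'
from h import *
go((.6,.142,.5)); 
im=camera("wrist");crop(im,0,0,560,420,1,"w3"); im=camera("top"); crop(im,170,160,360,285,4,"t3")
E
```

```text
t: 5.2
tool_pos: [0.4395, 0.3249, 0.2989]
ee_rot: [-0.001, 0.976, 0.22, 0.002]
contact_force: [3.9, 1.2, 0.4]
width: 0.0134
grip_force: 61.0
t: 5.7
tool_pos: [0.4439, 0.4006, 0.2989]
ee_rot: [-0.001, 0.997, 0.078, 0.002]
contact_force: [4.2, 1.2, 1.5]
width: 0.0129
grip_force: 61.0
t: 6.2
tool_pos: [0.44, 0.3971, 0.3554]
ee_rot: [0.003, 0.997, 0.077, -0.004]
contact_force: [0.6, -0.5, -0.2]
width: 0.0837
grip_force: 0.0
t: 6.7
tool_pos: [0.4413, 0.3984, 0.4164]
ee_rot: [0.001, 0.997, 0.077, -0.001]
contact_force: [-0.0, -0.2, -0.4]
width: 0.0855
grip_force: 0.0
tcp [0.4413 0.3984 0.4164] J [-0.5   0.3  -0.41  1.7   0.13  1.17 -2.36]
shift [ 0.1171  0.278  -0.0834] axes [[0.988, 0.154, -0.003], [0.154, -0.988, -0.003], [-0.003, 0.002, -1.0]]
```

View pics/t3.png

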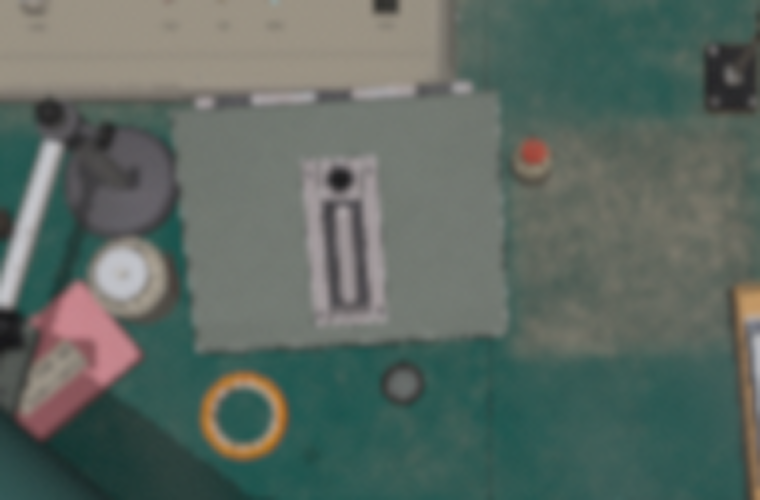

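Lamp arm is now aside at the left edge. The button is at crop (340,180) and the T-bar centre at (347,255). The tool needs flipping (for J7 range) and tilting to the lid normal, in front of the button.

```bash
python3 -m inch '0 0 0 0 0 -8.59;0 0 0 0 0 -8.59;0 0 0 0 0 -8.59;0 0 0 0 0 -8.59;0 0 0 0 0 -8.59' 1
python3 -m inch '0 0 0 0 0 -8.59;0 0 0 0 0 -8.59;0 0 0 0 0 -8.59;0 0 0 0 0 -8.59;0 0 0 0 0 -8.59'
python3 -m inch '0 0 0 0 0 -8.59;0 0 0 0 0 -8.59;0 0 0 0 0 -8.59;0 0 0 0 0 -8.59;0 0 0 0 0 -8.59'
python3 -m inch '0 0 0 0 0 -8.59;0 0 0 0 0 -8.59;0 0 0 0 0 -8.59;0 0 0 0 0 -8.59;0 0 0 0 0 -8.59'
python3 -m inch '-0.0115 -0.044 0 0 0 -2.3;-0.0115 -0.044 0.03 0 0 0;-0.0115 -0.044 0.03 0 0 0;-0.0115 -0.044 0.03 0 0 0;-0.0115 -0.044 0.02 0 0 0'
python3 -m inch '-0.0115 -0.044 0.02 0 0 0;0 0 0 0 -7.5 0;0 0 0 0 -7.5 0;0 0 0 0 -7.5 0;0 0 0 0 -7.5 0'
python3 - <<'E'
from h import *
go((.573,.142,.200)); 
im=camera("wrist"); m=camera_model("wrist"); crop(im,0,0,560,420,1,"w4"); o,d=ray(m,(280,210)); print(o.round(3),d.round(3))
print(proj(m,[[.599,.1435,.155],[.548,.1405,.108]]))
E
```

```text
t: 7.3
tool_pos: [0.4417, 0.399, 0.4169]
ee_rot: [0.0, 0.898, 0.44, -0.001]
contact_force: [0.6, -0.3, -0.9]
width: 0.012
grip_force: 0.0
t: 7.8
tool_pos: [0.4418, 0.399, 0.417]
ee_rot: [-0.0, 0.675, 0.738, -0.001]
contact_force: [-0.6, -0.9, -0.2]
width: 0.0001
grip_force: 0.0
t: 8.3
tool_pos: [0.4418, 0.399, 0.417]
ee_rot: [-0.001, 0.358, 0.934, -0.001]
contact_force: [0.0, 0.7, 0.2]
width: 0.0
grip_force: 0.0
t: 8.8
tool_pos: [0.4419, 0.3989, 0.4171]
ee_rot: [-0.001, -0.009, 1.0, -0.001]
contact_force: [-0.2, 0.3, -0.4]
width: 0.0001
grip_force: 0.0
t: 9.3
tool_pos: [0.5048, 0.1907, 0.3132]
ee_rot: [-0.002, -0.026, 1.0, -0.0]
contact_force: [-0.1, -0.4, 0.2]
width: 0.0002
grip_force: 0.0
t: 9.8
tool_pos: [0.5193, 0.1475, 0.2945]
ee_rot: [0.244, -0.024, 0.969, 0.004]
contact_force: [1.1, -0.6, -0.6]
width: 0.0
grip_force: 0.0
tcp [0.5193 0.1475 0.2945] J [ 0.21  0.26 -0.8   2.25  1.05  0.47  0.19]
shift [-0.0022 -0.0076  0.1086] axes [[-0.88, -0.047, 0.473], [-0.044, 0.999, 0.018], [-0.474, -0.005, -0.881]]
[0.396 0.141 0.365] [ 0.696  0.031 -0.718]
[[272.24072365 209.24000441]
 [272.08502941 130.27477707]]
```

View pics/w4.png

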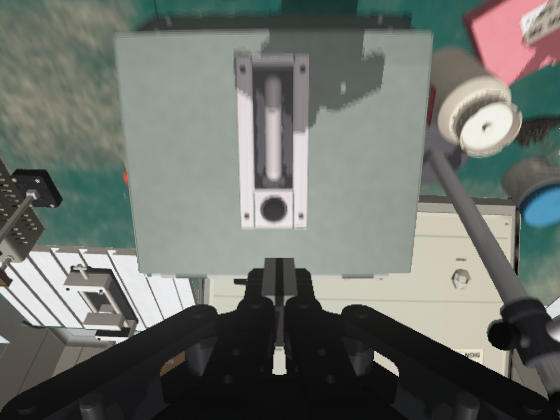

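The button at (273,209) and the bar centre near (273,129) match my model's projection, (272,209) and (272,130). Approaching the button.

```bash
python3 -m inch '0 0 0.02 0 0 0;0 -0.0025 0.03 0 0 0;-0.001 -0.0025 0.03 0 0 0;-0.001 -0.0025 0.025 0 0 0;0 0 0 0 0 0' 1
python3 - <<'E'
from h import *
c,s=np.cos(.052),np.sin(.052); B=np.array([[c,-s,0],[s,c,0],[0,0,1]])
H=np.array([.660,.147,.179]); dn=B@[-np.cos(np.pi/6),0,-.5]; N=B@[-.5,0,np.cos(np.pi/6)]
p,r,_=tool(); print("button top",H+.065*dn+.010*N, "tip err",r.inv().apply(H+.065*dn+.010*N-p)-[0,0,.022])
print(r.inv().apply(-N))
E
```

```text
t: 10.35
tool_pos: [0.573, 0.1413, 0.2003]
ee_rot: [0.241, -0.023, 0.97, 0.002]
contact_force: [-0.4, -0.7, -0.1]
width: 0.0
grip_force: 0.0
button top [0.5987912  0.14381427 0.15516025] tip err [-0.00181805  0.00167665  0.02997651]
[-0.03781388  0.009504    0.9992396 ]
```

```bash
python3 -m inch '0 0.001 0.005 0 -2 0;0 0 0.01 0 0 0;0 0 0.008 0 0 0;0 0 0.003 0 0 0;0 0 0 0 0 0' 1
python3 -m inch '0 0 0.003 0 0 0;0 0 0.002 0 0 0;0 0 0.002 0 0 0;0 0 0 0 0 0;0 0 0 0 0 0' 1
```

```text
t: 10.85
tool_pos: [0.5858, 0.1441, 0.1813]
ee_rot: [0.26, -0.023, 0.965, 0.004]
contact_force: [-0.3, 0.0, -0.1]
width: -0.0003
grip_force: 0.0
t: 11.35
tool_pos: [0.5892, 0.1444, 0.1757]
ee_rot: [0.261, -0.024, 0.965, 0.003]
contact_force: [-2.0, -0.1, 3.9]
width: -0.0002
grip_force: 1.9
```

```bash
python3 -m inch '0 0 0.002 0 0 0;0 0 0.001 0 0 0;0 0 0.001 0 0 0;0 0 0 0 0 0;0 0 0 0 0 0' 1
python3 -m inch '0 0 0 0 0 0;0 0 -0.02 0 0 0;0 0 -0.04 0 0 0;0 0 -0.03 0 0 0;0 0 0 0 0 0' 1
python3 - <<'E'
from h import *
im=camera("wrist"); m=camera_model("wrist"); crop(im,0,0,560,420,1,"w5")
c,s=np.cos(.052),np.sin(.052); B=np.array([[c,-s,0],[s,c,0],[0,0,1]])
H=np.array([.660,.147,.179]); dn=B@[-np.cos(np.pi/6),0,-.5]; N=B@[-.5,0,np.cos(np.pi/6)]
G=H+.135*dn+.0255*N; G0=H+.135*dn+.003*N
p,r,_=tool(); print("grip",G, "TCP shift to grip",r.inv().apply(G-p)-[0,0,.003]); print(r.inv().apply(-N),r.inv().apply(dn))
print(proj(m,[G-.0445*dn,G+.0445*dn,G0-.0445*dn,G0+.0445*dn,]))
E
```

```text
t: 11.85
tool_pos: [0.5905, 0.1446, 0.1733]
ee_rot: [0.262, -0.024, 0.965, 0.003]
contact_force: [-9.7, -2.3, 18.7]
width: 0.0001
grip_force: 10.7
t: 12.35
tool_pos: [0.5455, 0.1437, 0.2526]
ee_rot: [0.263, -0.024, 0.965, 0.004]
contact_force: [0.5, 0.1, 0.2]
width: -0.0001
grip_force: 0.0
grip [0.53051184 0.14026054 0.13358365] TCP shift to grip [ 0.07284996 -0.00142271  0.09048362]
[0.00648884 0.00677349 0.99995601] [ 0.99997821 -0.00125899 -0.00648046]
[[277.94912864 185.24068432]
 [277.57168974  37.42804009]
 [278.27898173 178.78677971]
 [277.97429014  45.012671  ]]
```

View pics/w5.png

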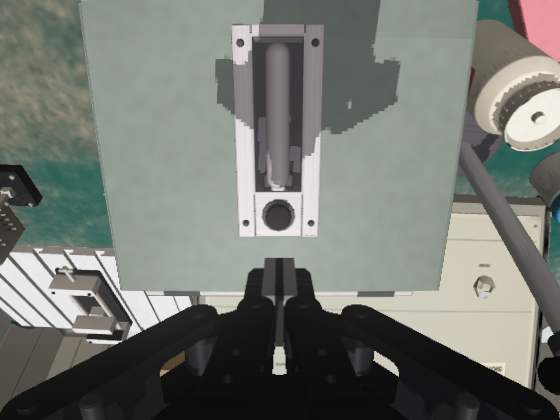

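The handle is out: the bar now spans (278,43) to (278,188), larger and shadow-free, with the button back up at (278,215). Next: open, go over the bar, grip it, turn.

```bash
python3 -m inch '0.024 -0.0005 0 0 0 0;0.024 -0.0005 0 0 0 0;0.022 -0.0005 0.01 0 0 0;0 0 0 0 0 0;0 0 0 0 0 0' 0
python3 -m inch '0 0 0.03 0 0 0;0 0 0.03 0 0 0;0 0 0.015 0 0 0;0 0 0 0 0 0;0 0 0 0 0 0' 0
python3 -m inch '0 0 0 0 0 0;0 0 0 0 0 0;0 0 0 0 0 0;0 0 0 0 0 0;0 0 0 0 0 0' 1
```

```text
t: 12.9
tool_pos: [0.491, 0.1382, 0.2048]
ee_rot: [0.259, -0.024, 0.965, 0.003]
contact_force: [-0.1, 0.4, 0.0]
width: 0.072
grip_force: 0.0
t: 13.4
tool_pos: [0.5293, 0.1399, 0.1412]
ee_rot: [0.261, -0.023, 0.965, 0.004]
contact_force: [-0.8, -0.0, -0.5]
width: 0.0853
grip_force: 0.0
t: 13.9
tool_pos: [0.5281, 0.1417, 0.1415]
ee_rot: [0.261, -0.025, 0.965, 0.005]
contact_force: [-1.4, -0.1, 2.5]
width: 0.0131
grip_force: 61.5
```

Gripped (13 mm). Turning clockwise by about 83°.

```bash
python3 -m inch '0 0 0 0 0 8.3;0 0 0 0 0 8.3;0 0 0 0 0 8.3;0 0 0 0 0 8.3;0 0 0 0 0 8.3'
python3 -m inch '0 0 0 0 0 8.3;0 0 0 0 0 8.3;0 0 0 0 0 8.3;0 0 0 0 0 8.3;0 0 0 0 0 6'
python3 -m inch '0 0 0 0 0 0;0 0 0 0 0 0;0 0 0 0 0 0;0 0 0 0 0 0;0 0 0 0 0 0'
python3 - <<'E'
from h import *
s=get_state(); print(s["moment"],s["joint_positions"].round(2)); print(tool()[1].as_matrix().round(3))
E
```

```text
t: 14.4
tool_pos: [0.528, 0.1415, 0.1415]
ee_rot: [0.242, 0.321, 0.91, 0.098]
contact_force: [-0.9, 2.4, 2.1]
width: 0.0127
grip_force: 58.6
t: 14.9
tool_pos: [0.5281, 0.1415, 0.1415]
ee_rot: [0.195, 0.608, 0.75, 0.173]
contact_force: [-0.2, 1.6, 3.2]
width: 0.0131
grip_force: 58.6
t: 15.4
tool_pos: [0.5282, 0.1415, 0.1413]
ee_rot: [0.196, 0.606, 0.752, 0.172]
contact_force: [-1.8, 4.7, 3.3]
width: 0.0132
grip_force: 58.5
[0.93458988 0.53575603 0.49278201] [ 0.25  0.68 -0.96  2.38  1.89  0.78 -1.99]
[[-0.19   0.843  0.503]
 [ 0.978  0.207  0.022]
 [-0.085  0.496 -0.864]]
```

Run:
```python
from h import *
p,r,_=tool(); H=np.array([.660,.147,.179]); ay=np.array([-np.sin(.052),np.cos(.052),0])
Rd=R.from_rotvec(np.radians(6)*ay); print(r.inv().apply(Rd.apply(p-H)-(p-H)).round(4), r.inv().apply(6*ay).round(2))
```

```text
[-0.0007  0.0042 -0.0137] [ 5.92  0.98 -0.02]
```

```bash
python3 -m inch '-0.0007 0.0042 -0.0137 5.92 0.98 0;-0.0007 0.0042 -0.0137 5.92 0.98 0;-0.0007 0.0042 -0.0137 5.92 0.98 0;0 0 0 0 0 0;0 0 0 0 0 0'
python3 -m inch '-0.0007 0.0042 -0.0137 5.92 0.98 0;-0.0007 0.0042 -0.0137 5.92 0.98 0;-0.0007 0.0042 -0.0137 5.92 0.98 0;0 0 0 0 0 0;0 0 0 0 0 0'
python3 - <<'E'
from h import *
p,r,s=tool(); print(s["joint_positions"].round(2),r.as_matrix().round(3).tolist(),s["moment"])
E
```

```text
t: 15.9
tool_pos: [0.5229, 0.141, 0.172]
ee_rot: [0.11, 0.621, 0.77, 0.09]
contact_force: [-2.8, 9.0, 1.7]
width: 0.0131
grip_force: 61.5
t: 16.4
tool_pos: [0.5265, 0.1412, 0.2128]
ee_rot: [-0.005, 0.631, 0.776, -0.013]
contact_force: [-4.0, 10.2, 3.8]
width: 0.0128
grip_force: 62.7
[ 0.39  0.66 -1.08  2.    0.72  0.96 -0.86] [[-0.205, 0.979, -0.023], [0.979, 0.204, -0.014], [-0.009, -0.026, -1.0]] [ 2.20592304  0.73099635 -0.06111557]
```

The lid is at about 30° and the tool vertical. Continuing.

```bash
python3 -m inch '-0.0007 0.0042 -0.0137 5.92 0.98 0;-0.0007 0.0042 -0.0137 5.92 0.98 0;-0.0007 0.0042 -0.0137 5.92 0.98 0;0 0 0 0 0 0;0 0 0 0 0 0'
python3 - <<'E'
from h import *
p,r,s=tool(); print(s["joint_positions"].round(2),r.as_matrix().round(3).tolist(),s["moment"]); d=p-[.66,.147,.179]; print(196-np.degrees(np.arctan2(d[2],d[0])))
E
```

```text
t: 16.9
tool_pos: [0.542, 0.142, 0.2515]
ee_rot: [-0.123, 0.622, 0.764, -0.12]
contact_force: [-4.7, 9.0, 1.2]
width: 0.0124
grip_force: 62.8
[ 0.38  0.77 -1.1   1.76  0.49  1.34 -0.68] [[-0.196, 0.921, -0.338], [0.98, 0.197, -0.029], [0.04, -0.336, -0.941]] [ 1.79534457  1.0091422  -0.65146222]
47.58229434855136
```

```bash
python3 -m inch '-0.0007 0.0042 -0.0137 5.92 0.98 0;-0.0007 0.0042 -0.0137 5.92 0.98 0;-0.0007 0.0042 -0.0137 5.92 0.98 0;0 0 0 0 0 0;0 0 0 0 0 0'
python3 - <<'E'
from h import *
p,r,s=tool(); print(s["joint_positions"].round(2),r.as_matrix().round(3).tolist(),s["moment"]); d=p-[.66,.147,.179]; print(196-np.degrees(np.arctan2(d[2],d[0])))
E
```

```text
t: 17.4
tool_pos: [0.5698, 0.1435, 0.2849]
ee_rot: [-0.239, 0.597, 0.733, -0.222]
contact_force: [-9.2, 7.2, 5.3]
width: 0.0127
grip_force: 63.6
[ 0.3   0.89 -1.06  1.5   0.34  1.7  -0.62] [[-0.174, 0.769, -0.615], [0.981, 0.189, -0.041], [0.085, -0.611, -0.787]] [ 1.15132052  1.69499303 -0.92203292]
65.58923689327187
```

```bash
python3 -m inch '-0.0007 0.0042 -0.0137 5.92 0.98 0;-0.0007 0.0042 -0.0137 5.92 0.98 0;0 0 0 0 0 0;0 0 0 0 0 0;0 0 0 0 0 0'
python3 - <<'E'
from h import *
p,r,s=tool(); print(s["joint_positions"].round(2),s["moment"]); d=p-[.66,.147,.179]; th=np.arctan2(d[2],d[0]); print(196-np.degrees(th),np.hypot(d[0],d[2]))
ay=np.array([-np.sin(.052),np.cos(.052),0]); 
for k in range(7):
    e=R.from_rotvec(np.radians(6)*(ay)).apply(d); print(r.inv().apply(e-d).round(4)); d=e
E
```

```text
t: 17.9
tool_pos: [0.5943, 0.1448, 0.3022]
ee_rot: [-0.311, 0.572, 0.703, -0.286]
contact_force: [-9.1, 8.4, 8.5]
width: 0.0127
grip_force: 63.9
[ 0.25  0.98 -1.02  1.34  0.25  1.93 -0.62] [ 0.93528763  2.04319283 -1.21568345]
77.93431418212734 0.139646816846842
[-0.0006  0.0037 -0.0141]
[-0.0009  0.0051 -0.0137]
[-0.0011  0.0065 -0.013 ]
[-0.0013  0.0078 -0.0123]
[-0.0014  0.0091 -0.0114]
[-0.0016  0.0102 -0.0104]
[-0.0018  0.0112 -0.0092]
```

```bash
python3 -m inch '-0.0006 0.0029 -0.0143 0 0 0;-0.0008 0.0043 -0.014 0 0 0;-0.001 0.0057 -0.0134 0 0 0;0 0 0 0 0 0;0 0 0 0 0 0'
python3 - <<'E'
from h import *
p,r,s=tool(); print(s["joint_positions"].round(2),s["moment"],r.as_matrix().round(3).tolist());b=p+r.apply([0,0,.008]); d=b-[.66,.147,.179]; th=np.arctan2(d[2],d[0]); print(199.3-np.degrees(th),np.hypot(d[0],d[2]))
E
```

```text
t: 18.4
tool_pos: [0.6348, 0.1465, 0.3199]
ee_rot: [-0.311, 0.572, 0.703, -0.286]
contact_force: [-8.4, 7.0, 10.3]
width: 0.0129
grip_force: 67.6
[ 0.21  1.   -1.    1.2   0.26  2.02 -0.59] [ 0.96409839  2.32417778 -1.15971883] [[-0.153, 0.626, -0.764], [0.982, 0.183, -0.046], [0.111, -0.758, -0.643]]
96.32544144179242 0.1393502644091179
```

```bash
python3 -m inch '-0.0012 0.007 -0.0127 -4 -0.7 0;-0.0013 0.0068 -0.013 -4 -0.7 0;0 0 0 0 0 0;0 0 0 0 0 0;0 0 0 0 0 0'
python3 - <<'E'
from h import *
p,r,s=tool(); print(s["joint_positions"].round(2),s["moment"],r.as_matrix().round(3).tolist());b=p+r.apply([0,0,.008]); d=b-[.66,.147,.179]; th=np.arctan2(d[2],d[0]); print(199.3-np.degrees(th),np.hypot(d[0],d[2]))
e=R.from_rotvec(np.radians(4)*np.array([-.052,1,0])).apply(d); print(r.inv().apply(e-d).round(4))
E
```

```text
t: 18.9
tool_pos: [0.6638, 0.1475, 0.3268]
ee_rot: [-0.261, 0.59, 0.725, -0.242]
contact_force: [-6.4, 7.6, 8.8]
width: 0.0128
grip_force: 74.9
[ 0.2   0.97 -1.01  1.17  0.34  1.96 -0.56] [ 1.04784286  1.78663493 -1.20105405] [[-0.168, 0.729, -0.663], [0.981, 0.187, -0.043], [0.093, -0.658, -0.747]]
108.69794720564518 0.14182413648197503
[-0.0012  0.0075 -0.0064]
```

```bash
python3 -m inch '-0.0006 0.0035 -0.003 0 0 0;0 0 0 0 0 0;0 0 0 0 0 0;0 0 0 0 0 0;0 0 0 0 0 0'
python3 -m inch '0 0.003 0 0 0 0;0 0.002 0 0 0 0;0 0 0 0 0 0;0 0 0 0 0 0;0 0 0 0 0 0' 0.66
python3 - <<'E'
from h import *
im=camera("wrist"); crop(im,0,0,560,420,1,"w6"); im=camera("top"); crop(im,170,160,360,285,4,"t6"); im=camera("scene"); crop(im,190,140,340,280,4,"s6")
p,r,s=tool(); print(s["joint_positions"].round(2),s["moment"])
E
```

```text
t: 19.4
tool_pos: [0.6674, 0.1477, 0.3269]
ee_rot: [-0.262, 0.589, 0.725, -0.243]
contact_force: [-8.0, 7.3, 9.8]
width: 0.0129
grip_force: 75.0
t: 19.9
tool_pos: [0.6721, 0.1465, 0.3225]
ee_rot: [-0.26, 0.59, 0.724, -0.244]
contact_force: [-6.5, 3.4, 8.3]
width: 0.029
grip_force: 4.8
[ 0.19  0.98 -1.    1.15  0.35  1.97 -0.55] [ 0.51852734  1.56685464 -0.62316419]
```

View pics/s6.png

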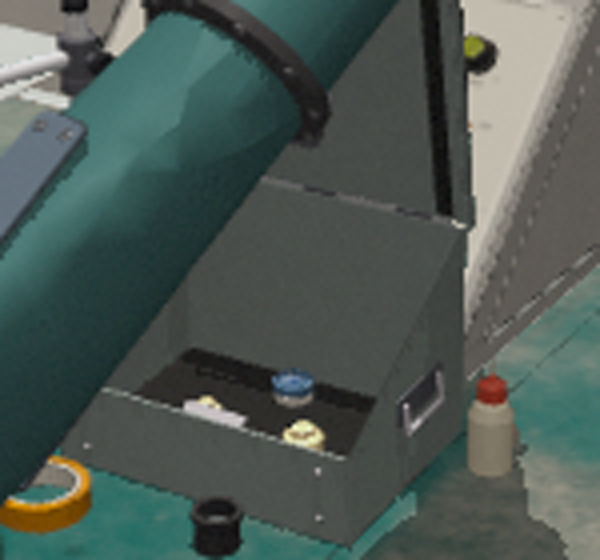

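The lid stands up, with a brass weight at (303,433) on the right, another around (207,405) behind the strike, and the tin at (293,385). Withdrawing the fingers from the handle.

```bash
python3 -m inch '0 0.002 -0.003 0 0 0;0 0 -0.006 0 0 0;0 0 -0.008 0 0 0;0 0 0 0 0 0;0 0 0 0 0 0'
```

```text
t: 20.55
tool_pos: [0.6882, 0.1452, 0.3313]
ee_rot: [-0.256, 0.594, 0.723, -0.242]
contact_force: [-1.3, -1.0, 3.5]
width: 0.0289
grip_force: 1.8
```

```bash
python3 -m inch '0 0 -0.01 0 0 0;0 0 -0.02 0 0 0;0.003 -0.0214 -0.0243 0 0 0;0.003 -0.0214 -0.0243 0 0 0;0.003 -0.0214 -0.0243 0 0 0'
python3 -m inch '0.003 -0.0214 -0.0243 0 0 0;0.002 -0.014 -0.016 -8 -1.3 0;0 0 0 -8 -1.3 0;0 0 0 -8 -1.3 0;0 0 0 -8 -1.3 0' 0
python3 - <<'E'
from h import *
go((.43,.14,.42)); s=get_state(); print(s["contact_force"])
E
```

```text
t: 21.05
tool_pos: [0.7035, 0.1502, 0.3947]
ee_rot: [-0.258, 0.589, 0.722, -0.255]
contact_force: [0.0, 0.6, -2.5]
width: 0.0292
grip_force: 0.0
t: 21.55
tool_pos: [0.6952, 0.1505, 0.4385]
ee_rot: [-0.046, 0.626, 0.775, -0.065]
contact_force: [0.8, 0.7, -0.5]
width: 0.0858
grip_force: 0.0
tcp [0.6952 0.1505 0.4385] J [-0.23  0.51 -0.07  1.31  0.03  1.48 -0.09]
shift [ 0.0459 -0.2553  0.0592] axes [[-0.211, 0.966, -0.152], [0.977, 0.207, -0.043], [-0.01, -0.158, -0.987]]
[ 0.81467254  0.73211638 -0.46975347]
```

```bash
python3 -m inch '0 0 -0.02 0 0 0;0.0076 -0.0433 0.005 0 0 0;0.0076 -0.0433 0.005 0 0 0;0.0076 -0.0433 0.005 0 0 0;0.0076 -0.0433 0.01 0 0 0' 0
python3 -m inch '0.0076 -0.0433 0.01 0 0 0;0.0076 -0.03 0.01 0 0 0;0 0 0.02 -8.4 -1.5 0;0 0 0 0 0 0;0 0 0 0 0 0' 0
python3 - <<'E'
from h import *
im=camera("wrist"); m=camera_model("wrist"); crop(im,0,0,560,420,1,"w7")
go((.52,.14,.42)); 
c,s=np.cos(.052),np.sin(.052); B=np.array([[c,-s,0],[s,c,0],[0,0,1]]); C=np.array([.570,.142,0])
print(proj(m,[C+B@q for q in [(-.087,-.122,.016),(-.087,.122,.016),(.087,.122,.016),(.087,-.122,.016)]]).round(0).tolist())
hsv=cv2.cvtColor(im,cv2.COLOR_RGB2HSV); k=((hsv[...,0]>18)&(hsv[...,0]<35)&(hsv[...,1]>90)&(hsv[...,2]>110)).astype(np.uint8)
n,l,st,ce=cv2.connectedComponentsWithStats(k)
for i in range(1,n):
    if st[i,4]>40: print(st[i],ce[i].round(1),atz(m,ce[i],.03).round(3),hsv[l==i].mean(0).round())
E
```

```text
t: 22.05
tool_pos: [0.519, 0.1442, 0.4619]
ee_rot: [-0.048, 0.626, 0.775, -0.067]
contact_force: [-0.4, 0.4, -0.1]
width: 0.0851
grip_force: 0.0
t: 22.55
tool_pos: [0.4391, 0.1421, 0.4343]
ee_rot: [0.007, 0.627, 0.779, -0.02]
contact_force: [0.1, -0.3, 0.6]
width: 0.0856
grip_force: 0.0
tcp [0.4407 0.1425 0.4349] J [-0.31  0.08 -0.13  1.93  0.04  1.17 -0.24]
shift [-0.0188  0.0773  0.014 ] axes [[-0.212, 0.977, -0.013], [0.977, 0.212, -0.038], [-0.034, -0.02, -0.999]]
[[296.0, 231.0], [324.0, 83.0], [433.0, 103.0], [392.0, 246.0]]
```

View pics/w7.png

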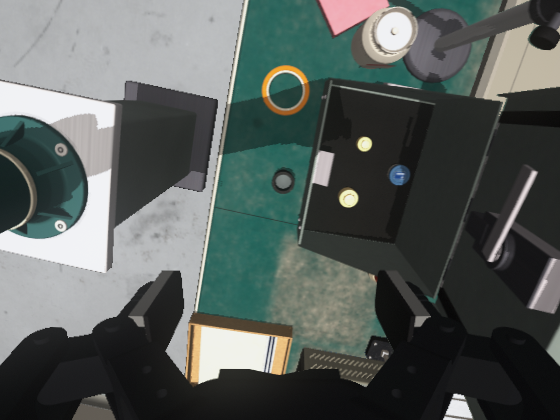

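The larger weight is at (348,198), the smaller at (364,144), the tin at (399,176). The lid is fully back with the T-handle across behind it. I'll refine the weight position numerically.

Run:
```python
from h import *
im=cv2.cvtColor(cv2.imread("pics/w7.png"),cv2.COLOR_BGR2RGB); m=camera_model("wrist")
hsv=cv2.cvtColor(im,cv2.COLOR_RGB2HSV)
for (x,y) in [(348,198),(364,144)]:
    sub=hsv[y-16:y+17,x-16:x+17]; k=((sub[...,2]>90)&(sub[...,0]>15)&(sub[...,0]<40)).astype(np.uint8)
    n,l,st,ce=cv2.connectedComponentsWithStats(k); i=1+st[1:,4].argmax(); c=ce[i]+[x-16,y-16]
    print(sub[16,16],st[i],c,[atz(m,c,z).round(4) for z in(.016,.03)])
    t=atz(m,c,.028); 
    if x==348:
        go((t[0],t[1],.15)); W=t
c,s=np.cos(.052),np.sin(.052)
d=W-[.570,.142,0]; print("box frame",c*d[0]+s*d[1],-s*d[0]+c*d[1])
```

```text
[ 32  16 242] [  7   6  20  20 312] [348.04487179 197.45512821] [array([0.562 , 0.0932, 0.016 ]), array([0.5585, 0.0964, 0.03  ])]
tcp [0.4407 0.1425 0.4349] J [-0.31  0.08 -0.13  1.93  0.04  1.17 -0.24]
shift [-0.0607  0.1115  0.285 ] axes [[-0.212, 0.977, -0.013], [0.977, 0.212, -0.038], [-0.034, -0.02, -0.999]]
[ 32  16 241] [  9   9  15  15 186] [364.09677419 143.7311828 ] [array([0.5627, 0.1848, 0.016 ]), array([0.5591, 0.1857, 0.03  ])]
box frame -0.013404848893388834 -0.04540189771144593
```

```bash
python3 -m inch '-0.0105 0.0165 0 1.1 -1.9 0;-0.0105 0.0165 0 0 0 0;-0.0105 0.0165 0 0 0 0;-0.0105 0.0165 0 0 0 0;-0.0105 0.0165 0 0 0 0' 0
python3 -m inch '0 0 0.015 0 0 -8.1;0 0 0.015 0 0 -8.1;0 0 0.015 0 0 -8.1;0 0 0.015 0 0 -8.1;0 0 0.015 0 0 -8.1' 0
python3 -m inch '0 0 0.015 0 0 -8.1;0 0 0.015 0 0 -8.1;0 0 0.015 0 0 -8.1;0 0 0.015 0 0 -8.1;0 0 0.015 0 0 -8.1' 0
python3 -m inch '0 0 0 0 -6 0;0 0 0 0 -6 0;0 0 0 0 0 0;0 0 0 0 0 0;0 0 0 0 0 0' 0
cat > w.py <<'E'
from h import *
im=camera("wrist"); m=camera_model("wrist"); crop(im,0,0,560,420,1,"w8")
hsv=cv2.cvtColor(im,cv2.COLOR_RGB2HSV)
k=((hsv[...,2]>90)&(hsv[...,0]>15)&(hsv[...,0]<40)).astype(np.uint8)
g=proj(m,[(.559,.096,.028)])[0]; print("pred",g)
n,l,st,ce=cv2.connectedComponentsWithStats(k)
for i in range(1,n):
    if np.hypot(*(ce[i]-g))<60 and st[i,4]>60:
        t=atz(m,ce[i],.03); print(st[i],ce[i].round(1),t.round(4)); d=go(t)
E
python3 w.py
```

```text
t: 23.1
tool_pos: [0.5333, 0.1074, 0.4336]
ee_rot: [0.013, 0.628, 0.778, -0.037]
contact_force: [-0.2, 0.5, 0.2]
width: 0.0856
grip_force: 0.0
t: 23.6
tool_pos: [0.5305, 0.1019, 0.3582]
ee_rot: [-0.001, 0.317, 0.948, -0.04]
contact_force: [-0.6, -0.8, 0.0]
width: 0.0857
grip_force: 0.0
t: 24.1
tool_pos: [0.5286, 0.0962, 0.2834]
ee_rot: [-0.014, -0.03, 0.999, -0.037]
contact_force: [-0.2, -0.3, 0.1]
width: 0.0857
grip_force: 0.0
t: 24.6
tool_pos: [0.5289, 0.0972, 0.2847]
ee_rot: [0.091, -0.032, 0.995, -0.034]
contact_force: [0.6, -0.3, 0.7]
width: 0.0851
grip_force: 0.0
pred [293.33408676 166.91313288]
[280 149  28  30 667] [293.5 163.4] [0.5541 0.0959 0.03  ]
tcp [0.5288 0.0973 0.2846] J [-0.1   0.27 -0.28  2.09  0.33  0.66  1.02]
shift [0.0206 0.0158 0.2545] axes [[-0.982, -0.057, 0.182], [-0.069, 0.996, -0.061], [-0.178, -0.073, -0.981]]
```

```bash
python3 -m inch '0.005 0.003 0.03 -4 0 0;0 0 0.03 0 0 0;0 0 0.03 0 0 0;0 0 0.02 0 0 0;0 0 0 0 0 0' 0
python3 w.py; python3 -c "
from h import *
go((.5535,.096,.043))"
```

```text
t: 25.15
tool_pos: [0.5415, 0.0982, 0.1723]
ee_rot: [0.087, -0.035, 0.996, 0.0]
contact_force: [-0.4, -0.4, 1.4]
width: 0.0856
grip_force: 0.0
pred [276.21456207 195.27349778]
[ 243  171   86   66 2850] [278.4 205.4] [0.5671 0.0984 0.03  ]
tcp [0.542  0.0985 0.1738] J [-0.12  0.45 -0.22  2.17  0.38  0.39  0.99]
shift [ 0.0005 -0.0011  0.146 ] axes [[-0.982, -0.07, 0.175], [-0.07, 0.998, 0.007], [-0.175, -0.005, -0.985]]
tcp [0.542  0.0985 0.1738] J [-0.12  0.45 -0.22  2.17  0.38  0.39  0.99]
shift [ 0.0118 -0.0026  0.1308] axes [[-0.982, -0.07, 0.175], [-0.07, 0.998, 0.007], [-0.175, -0.005, -0.985]]
```

Run:
```python
from h import *
im=cv2.imread("pics/w8.png"); m=camera_model("wrist"); hsv=cv2.cvtColor(im,cv2.COLOR_BGR2HSV)
g=proj(m,[(.556,.096,.03)])[0]; print(g)
for v in(110,130,150,180,210):
    k=(hsv[...,2]>v).astype(np.uint8); n,l,st,ce=cv2.connectedComponentsWithStats(k)
    for i in range(1,n):
        if np.hypot(*(ce[i]-g))<50 and st[i,4]>60: print(v,st[i],ce[i].round(1),atz(m,ce[i],.03).round(4),hsv[l==i].mean(0).round())
sub=hsv[int(g[1])-60:int(g[1])+61:6,int(g[0])-60:int(g[0])+61:6]
for row in sub: print(' '.join("%3d"%v for v in row[:,2]))
```

```text
[276.42280689 192.89016394]
110 [ 258  171   39   43 1321] [276.8 192.4] [0.5555 0.0963 0.03  ] [ 26.  45. 241.]
130 [ 258  171   38   43 1294] [276.8 192.4] [0.5555 0.0963 0.03  ] [ 26.  44. 244.]
150 [ 258  172   38   42 1277] [276.8 192.4] [0.5555 0.0962 0.03  ] [ 26.  43. 245.]
180 [ 258  172   38   42 1241] [276.8 192.5] [0.5557 0.0963 0.03  ] [ 26.  42. 247.]
210 [ 258  172   38   41 1193] [277.  192.9] [0.556  0.0965 0.03  ] [ 26.  39. 249.]
 79  83  81  79  80  81  78  84  56  57  59  60  61  61  61  63 241 240 240 240 240
 81  79  81  80  78  80  81  80  63  59  58  61  62  63  62  64 239 239 239 239 239
 79  79  80  80  83  78  82  85  85  61  61  63  63  62  64  66 243 243 243 242 242
 79  81  82  83  82  81  84  85  85  65  64  64  66  67  67  65 239 239 239 239 239
 81  81  56  57  83  82  61  63  64  66  66  69  68  68  68  68  68  69  70  81  83
 54  55  58  58  59  65  63  65  67  69  70  70  69  71  71  70  68  69  68  67  68
 55  56  56  59  60  63  65  69  71  72  72  73  73  73  72  72  70  70  70  68  67
 55  57  57  59  61  64  68  70  73 216 216 219  89  76  74
[... 416 characters left out ...]
  78  75  72  70  68  90  88
 84  85  86  85  89  91  93  98  98 255 255 255 118  99  99  97  95  95  89  87  90
 83  84  86  85  87  91  94  95  98 100  99 100  99  99  96  94  93  93  91  88  88
 83  84  82  85  87  90  90  93  94  97  97  97  96  96  94  94  91  91  88  87  87
 82  83  83  86  84  86  89  91  92  93  91  92  94  93  92  92  90  88  87  83  85
 80  82  82  82  83  86  87  89  90  89  91  88  89  91  89  90  87  86  85  84  82
 81  81  79  83  83  84  86  87  87  89  89  88  89  88  89  87  84  85  85  86  82
 81  81  82  82  82  83  84  85  85  86  87  87  86  87  85  85  84  85  96 182 111
 81  78  81  81  81  80  83  84  84  84  84  85  84  85  84  84  86 182  99 113 112
```

```bash
python3 -m inch '0.004 -0.001 0.03 0 0 0;0.004 -0.001 0.03 0 0 0;0.0035 -0.0005 0.03 0 0 0;0 0 0.02 0 0 0;0 0 0 0 0 0' 0
python3 -m inch '0 0 0.01 0 0 0;0 0 0.008 0 0 0;0 0 0 0 0 0;0 0 0 0 0 0;0 0 0 0 0 0' 0
python3 -c "
from h import *
go((.5535,.096,.043))"
```

```text
t: 25.7
tool_pos: [0.5506, 0.0966, 0.0636]
ee_rot: [0.089, -0.036, 0.995, 0.0]
contact_force: [-0.0, 0.1, -0.5]
width: 0.0853
grip_force: 0.0
t: 26.2
tool_pos: [0.5534, 0.0964, 0.0475]
ee_rot: [0.09, -0.035, 0.995, 0.001]
contact_force: [0.4, -0.3, -0.2]
width: 0.0853
grip_force: 0.0
tcp [0.5534 0.0964 0.0475] J [-0.27  0.68 -0.01  2.21  0.53  0.09  0.85]
shift [ 0.0008 -0.0004  0.0044] axes [[-0.981, -0.07, 0.178], [-0.07, 0.998, 0.008], [-0.178, -0.005, -0.984]]
```

J6 is close to its limit, so I'll ease the tilt, then close on the weight.

```bash
python3 -m inch '0 0 0 0 3 0;0 0 0 0 3 0;0.0003 0 0.003 0 0 0;0 0 0 0 0 0;0 0 0 0 0 0' 0
python3 -m inch '0 0 0 0 0 0;0 0 0 0 0 0;0 0 0 0 0 0;0 0 0 0 0 0;0 0 0 0 0 0' 1
python3 -c "
from h import *
go((.5535,.096,.043))"
```

```text
t: 26.7
tool_pos: [0.5522, 0.0961, 0.0437]
ee_rot: [0.037, -0.036, 0.999, -0.001]
contact_force: [0.3, 0.3, -0.2]
width: 0.0854
grip_force: 0.0
t: 27.2
tool_pos: [0.553, 0.0964, 0.0443]
ee_rot: [0.037, -0.035, 0.999, -0.001]
contact_force: [-1.0, -1.2, 4.4]
width: 0.0269
grip_force: 59.0
tcp [0.553  0.0964 0.0443] J [-0.14  0.7  -0.17  2.14  0.5   0.27  0.9 ]
shift [-0.0003 -0.0004  0.0013] axes [[-0.995, -0.071, 0.074], [-0.071, 0.997, -0.0], [-0.074, -0.005, -0.997]]
```

Holding the weight (27 mm). Lifting, then crossing high to the tray.

```bash
python3 -m inch '0 0 -0.01 0 0 0;0 0 -0.03 0 0 0;0 0 -0.045 0 0 0;0 0 -0.045 0 0 0;0 0 -0.045 0 0 0'
python3 -m inch '0 0 -0.045 0 0 0;0 0 -0.045 0 0 0;0 0 -0.045 0 0 0;0 0 -0.045 0 0 0;0 0 -0.045 0 0 0'
python3 -m inch '0.012 -0.0381 -0.005 0 0 0;0.012 -0.0381 -0.002 0 0 0;0.012 -0.0381 -0.002 0 0 0;0.012 -0.0381 -0.001 0 0 0;0.012 -0.0381 0 0 0 0'
python3 -m inch '0.012 -0.0381 0 0 0 0;0.012 -0.0381 0 0 0 0;0.012 -0.0381 0 0 0 0;0.012 -0.0381 0 0 0 0;0.006 -0.03 0 0 0 0'
cat > tr.py <<'E'
from h import *
go((.43,-.295,.3))
for n in("wrist","top"):
    im=camera(n); m=camera_model(n); crop(im,0,0,560,420,1,"tr_"+n)
    hsv=cv2.cvtColor(im,cv2.COLOR_RGB2HSV); k=((hsv[...,2]>150)&(hsv[...,1]<40)).astype(np.uint8)
    g=proj(m,[(.43,-.295,.018)])[0]; c,l,st,ce=cv2.connectedComponentsWithStats(k)
    for i in range(1,c):
        if np.hypot(*(ce[i]-g))<80 and st[i,4]>200:
            r=cv2.minAreaRect(np.argwhere(l==i)[:,::-1].astype(np.float32)); bx=cv2.boxPoints(r)
            print(n,g.round(),st[i],atz(m,ce[i],.018).round(4),[atz(m,q,.018).round(3)[:2].tolist() for q in bx])
E
python3 tr.py
```

```text
t: 27.7
tool_pos: [0.5393, 0.096, 0.2202]
ee_rot: [0.036, -0.035, 0.999, -0.001]
contact_force: [1.9, -0.6, -0.4]
width: 0.0268
grip_force: 59.3
t: 28.2
tool_pos: [0.5221, 0.096, 0.4448]
ee_rot: [0.037, -0.036, 0.999, -0.001]
contact_force: [1.0, -0.1, -1.3]
width: 0.0262
grip_force: 59.3
t: 28.7
tool_pos: [0.4751, -0.0993, 0.4495]
ee_rot: [0.037, -0.036, 0.999, -0.001]
contact_force: [1.0, -0.3, -0.8]
width: 0.0262
grip_force: 59.3
t: 29.2
tool_pos: [0.4334, -0.286, 0.446]
ee_rot: [0.036, -0.034, 0.999, -0.001]
contact_force: [-0.8, -0.2, -1.3]
width: 0.0268
grip_force: 59.3
tcp [ 0.4334 -0.286   0.446 ] J [ 0.67  0.12 -0.17  1.85 -0.02  1.11  2.14]
shift [ 0.0146 -0.008   0.1454] axes [[-0.995, -0.068, 0.072], [-0.068, 0.998, -0.0], [-0.072, -0.005, -0.997]]
wrist [280. 141.] [ 218   93  109   85 8643] [ 0.4203 -0.3085  0.018 ] [[0.362, -0.396], [0.352, -0.228], [0.485, -0.214], [0.496, -0.396]]
wrist [280. 141.] [228 179  91   3 217] [ 0.496  -0.3107  0.018 ] [[0.502, -0.379], [0.499, -0.379], [0.489, -0.227], [0.493, -0.227]]
top [382. 259.] [ 379  155   49   59 2534] [ 0.6958 -0.3827  0.018 ] [[0.805, -0.299], [0.805, -0.476], [0.591, -0.463], [0.592, -0.29]]
top [382. 259.] [ 360  237   49   45 1368] [ 0.4222 -0.313   0.018 ] [[0.5, -0.215], [0.51, -0.379], [0.362, -0.383], [0.352, -0.221]]
```

```bash
python3 -m inch '0.0034 -0.0011 0.04 0 0 0;0.0034 -0.0011 0.04 0 0 0;0.0034 -0.0011 0.04 0 0 0;0.0034 -0.0011 0.04 0 0 0;0.0034 -0.0011 0.04 0 0 0'
python3 -m inch '0.0034 -0.0011 0.04 0 0 0;0.0034 -0.0011 0.04 0 0 0;0.0034 -0.0011 0.04 0 0 0;0.0034 -0.0011 0.03 0 0 0;0.0034 -0.0011 0.02 0 0 0'
python3 -m inch '0 0 0.006 0 0 0;0 0 0 0 0 0;0 0 0 0 0 0;0 0 0 0 0 0;0 0 0 0 0 0'
python3 -c "
from h import *
go((.428,-.299,.048))"
```

```text
t: 29.8
tool_pos: [0.4338, -0.2893, 0.2445]
ee_rot: [0.037, -0.036, 0.999, -0.001]
contact_force: [1.4, -0.9, -1.2]
width: 0.0267
grip_force: 59.3
t: 30.3
tool_pos: [0.4296, -0.2955, 0.0729]
ee_rot: [0.036, -0.036, 0.999, 0.0]
contact_force: [0.2, -0.1, -0.7]
width: 0.0263
grip_force: 59.3
t: 30.8
tool_pos: [0.4312, -0.2974, 0.0699]
ee_rot: [0.038, -0.035, 0.999, -0.002]
contact_force: [-0.5, 0.8, -1.4]
width: 0.0265
grip_force: 59.3
tcp [ 0.4312 -0.2974  0.0699] J [ 0.62  0.63 -0.1   2.21  0.1   0.24  2.08]
shift [ 0.005  -0.0012  0.0216] axes [[-0.995, -0.071, 0.076], [-0.071, 0.997, -0.001], [-0.076, -0.006, -0.997]]
```

Lowering gently to contact.

```bash
python3 -m inch '0.003 0 0.008 0 0 0;0 0 0.006 0 0 0;0 0 0.003 0 0 0;0 0 0.002 0 0 0;0 0 0 0 0 0'
python3 -m inch '0 0 0.001 0 0 0;0 0 0.001 0 0 0;0 0 0.001 0 0 0;0 0 0 0 0 0;0 0 0 0 0 0'
python3 -c "
from h import *
print(get_state()['joint_positions'].round(3))"
```

```text
t: 31.3
tool_pos: [0.4288, -0.2971, 0.0491]
ee_rot: [0.037, -0.035, 0.999, -0.001]
contact_force: [0.5, 1.2, -1.2]
width: 0.0266
grip_force: 59.3
t: 31.8
tool_pos: [0.4292, -0.2973, 0.0466]
ee_rot: [0.037, -0.035, 0.999, -0.001]
contact_force: [-0.3, -0.0, -1.2]
width: 0.0263
grip_force: 59.3
[ 0.609  0.672 -0.093  2.217  0.104  0.192  2.078]
```

```bash
python3 -m inch '0 0 0.0007 0 0 0;0 0 0 0 0 0;0 0 0.0005 0 0 0;0 0 0 0 0 0;0 0 0 0 0 0'
python3 -c "
from h import *
print(get_state()['contact_force'])"
```

```text
t: 32.3
tool_pos: [0.4293, -0.2974, 0.0461]
ee_rot: [0.037, -0.035, 0.999, -0.001]
contact_force: [-1.4, 0.2, 6.9]
width: 0.0263
grip_force: 60.4
[-1.40258292  0.23660259  6.8947566 ]
```

Contact at about 8 N, so the weight rests. Back off slightly, release, rise.

```bash
python3 -m inch '0 0 -0.0005 0 0 0;0 0 0 0 0 0;0 0 0 0 0 0;0 0 0 0 0 0;0 0 0 0 0 0'
python3 -m inch '0 0 0 0 0 0;0 0 0 0 0 0;0 0 0 0 0 0;0 0 0 0 0 0;0 0 0 0 0 0' 0
python3 -m inch '0 0 -0.02 0 0 0;0 0 -0.04 0 0 0;0 0 -0.04 0 0 0;0 0 -0.04 0 0 0;0 0 -0.04 0 0 0' 0
python3 -m inch '0 0 -0.03 0 0 0;0 0 0 0 0 0;0 0 0 0 0 0;0 0 0 0 0 0;0 0 0 0 0 0' 0
cat > f.py <<'E'
from h import *
im=camera("wrist"); m=camera_model("wrist"); crop(im,0,0,560,420,1,"fin")
hsv=cv2.cvtColor(im,cv2.COLOR_RGB2HSV)
g=proj(m,[(.431,-.297,.03)])[0]; x,y=g.round().astype(int); print(g)
for r in hsv[y-42:y+43:6,x-42:x+43:6]: print(' '.join("%3d/%3d"%(v[1],v[2]) for v in r))
E
python3 f.py; python3 tr.py
```

```text
t: 32.8
tool_pos: [0.4293, -0.2974, 0.0461]
ee_rot: [0.037, -0.035, 0.999, -0.001]
contact_force: [-1.5, 0.7, 5.9]
width: 0.0261
grip_force: 60.1
t: 33.3
tool_pos: [0.4292, -0.2973, 0.0458]
ee_rot: [0.037, -0.035, 0.999, -0.001]
contact_force: [0.6, 0.8, -0.4]
width: 0.0854
grip_force: 0.0
t: 33.8
tool_pos: [0.4153, -0.2971, 0.2269]
ee_rot: [0.037, -0.035, 0.999, -0.001]
contact_force: [0.7, 0.2, -0.3]
width: 0.085
grip_force: 0.0
t: 34.3
tool_pos: [0.4129, -0.2967, 0.2537]
ee_rot: [0.036, -0.036, 0.999, -0.0]
contact_force: [0.1, -0.5, -0.6]
width: 0.0858
grip_force: 0.0
[278.89514461 188.41352542]
  4/246   3/246   4/246   3/246   3/246   3/246   3/246   3/245   3/246   3/245  33/192  36/193  36/191  36/193  36/192
  3/246   3/246   3/246   3/246   3/246   3/246   4/246   3/246   3/245  33/192  35/191  37/194  36/191  37/193  37/191
  4/246   3/245   1/244   2/245   2/245   3/246   3/246   3/245  35/192  33/191  35/190  35/192  35/192  35/192  37/193
  2/245   2/245   2/245   2/245   3/245   2/243   3/244  33/191  35/192  35/192  35/191  35/190  35/191  36/193  36/192
 32/186  33/1
[... 1605 characters left out ...]
 [0.484, -0.2], [0.498, -0.385]]
wrist [281. 184.] [216 237 135   4 345] [ 0.4965 -0.3012  0.018 ] [[0.499, -0.366], [0.488, -0.21], [0.491, -0.209], [0.503, -0.366]]
wrist [281. 184.] [218 242 132   3 337] [ 0.5002 -0.2801  0.018 ] [[0.505, -0.364], [0.494, -0.21], [0.497, -0.21], [0.508, -0.364]]
top [382. 259.] [ 379  155   49   59 2539] [ 0.6958 -0.3826  0.018 ] [[0.805, -0.299], [0.805, -0.476], [0.591, -0.463], [0.592, -0.29]]
top [382. 259.] [358 237  47  20 650] [ 0.4729 -0.3011  0.018 ] [[0.507, -0.212], [0.506, -0.375], [0.439, -0.372], [0.44, -0.21]]
top [382. 259.] [374 267  35  14 320] [ 0.3771 -0.3229  0.018 ] [[0.397, -0.262], [0.405, -0.382], [0.363, -0.383], [0.355, -0.263]]
```

Blob check shows the weight standing round and symmetric at about (0.430,-0.297), within about 10 mm of the cell centre. Last, I check the lid angle from the earlier wrist picture and the lamp from the top view.

Run:
```python
from h import *
m=camera_model("wrist"); p,r,_=tool(); T=np.eye(4);T[:3,:3]=r.as_matrix();T[:3,3]=p
X=np.array(m["world_to_cam"])@T
A=np.array([[-0.212,0.977,-0.013],[0.977,0.212,-0.038],[-0.034,-0.02,-0.999]]); T2=np.eye(4);T2[:3,:3]=A;T2[:3,3]=[.4407,.1425,.4349]
m2=dict(m); m2["world_to_cam"]=X@np.linalg.inv(T2)
H=np.array([.660,.147,.179]); y=np.array([-.052,.9986,0]); xb=np.array([.9986,.052,0])
print("cornercheck",proj(m2,[(.475+.003,.268,.075)]))
for th in(95,100,103,106,110):
    a=np.radians(210-th); e=H+.211*(np.cos(a)*xb+np.array([0,0,np.sin(a)])); print(th,proj(m2,[e+.125*y,e-.125*y]).round().tolist())
ms=camera_model("top"); 
im=camera("top"); hsv=cv2.cvtColor(im,cv2.COLOR_RGB2HSV)
for a in(1.7,1.85,2.0): 
    h=np.array([.625-.188*np.sin(a),.350-.188*np.cos(a),.306]); u,v=proj(ms,[h])[0].round().astype(int); print(a,h[:2].round(3),(u,v),hsv[v,u])
```

```text
cornercheck [[331.86940182  74.30110811]]
95 [[563.0, 70.0], [422.0, 422.0]]
100 [[602.0, 77.0], [447.0, 432.0]]
103 [[625.0, 81.0], [463.0, 437.0]]
106 [[647.0, 85.0], [478.0, 442.0]]
110 [[675.0, 92.0], [498.0, 448.0]]
1.7 [0.439 0.374] (np.int64(170), np.int64(252)) [ 60  12 132]
1.85 [0.444 0.402] (np.int64(161), np.int64(250)) [30  4 61]
2.0 [0.454 0.428] (np.int64(152), np.int64(246)) [ 86 156  88]
```

Run:
```python
from h import *
H=np.array([.660,.147,.179]); y=np.array([-.052,.9986,0]); xb=np.array([.9986,.052,0])
t=np.linspace(.1,.95,60)[:,None]
for n in("scene","top"):
    im=cv2.GaussianBlur(cv2.cvtColor(camera(n),cv2.COLOR_RGB2GRAY),(3,3),0).astype(np.float32); m=camera_model(n)
    gx,gy=cv2.Sobel(im,5,1,0),cv2.Sobel(im,5,0,1); out=[]
    for th in np.arange(92,116,1.):
        a=np.radians(210-th); d=np.cos(a)*xb+np.array([0,0,np.sin(a)]); nn=-np.sin(a)*xb*-1; 
        sc=[]
        for P,Q in((H-.127*y,H-.127*y+.211*d),(H-.127*y+.211*d,H+.127*y+.211*d)):
            uv=proj(m,P+(Q-P)*t); l=uv[-1]-uv[0]; l/=np.hypot(*l); u=uv.astype(np.float32)
            g=[cv2.remap(G,u[None,:,0],u[None,:,1],1)[0] for G in(gx,gy)]; sc.append(abs(np.mean(-l[1]*g[0]+l[0]*g[1])))
        out.append((int(th),int(sc[0]),int(sc[1])))
    print(n,out)
```

```text
scene [(92, 0, 6), (93, 1, 4), (94, 5, 0), (95, 13, 2), (96, 25, 12), (97, 41, 34), (98, 59, 43), (99, 72, 20), (100, 83, 9), (101, 89, 26), (102, 89, 32), (103, 79, 21), (104, 62, 1), (105, 43, 22), (106, 27, 80), (107, 22, 171), (108, 25, 246), (109, 40, 231), (110, 67, 149), (111, 106, 63), (112, 161, 30), (113, 211, 22), (114, 237, 10), (115, 243, 36)]
top [(92, 21, 4), (93, 21, 19), (94, 20, 29), (95, 19, 23), (96, 17, 4), (97, 15, 27), (98, 14, 40), (99, 12, 21), (100, 12, 39), (101, 13, 70), (102, 15, 15), (103, 20, 56), (104, 30, 28), (105, 56, 48), (106, 109, 122), (107, 156, 168), (108, 141, 117), (109, 89, 37), (110, 49, 5), (111, 24, 0), (112, 8, 0), (113, 1, 3), (114, 1, 12), (115, 1, 28)]
```

The lid edge fits 107–108° (103° needed), and the lamp is well to the left. Handing in.

```bash
python3 -c "
from cell import *
print(finish_job())"
```

```text
the job is handed in; nothing more can be done
None
```

I handed the job in at about 34 s on the robot's clock. The larger weight stands upright on the cells, about 10 mm from their centre. The lid is up at about 107° (stop 110°), the lamp is well to the left, and the small weight and tin were left in the box; no verdict was returned.

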